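Unfold the carousel crank and bring the red-capped tube under the needle

ROBOT

A 6-joint arm with a two-finger parallel gripper is mounted at the origin on the work surface. World frame = base frame: x ahead of the robot, y to its left, z up, the work surface at z = 0. Lengths are in m, angles in rad, forces in N, time in s.
With the tool pointing down it reaches from about 0.35 to 0.975 m from the base axis. Payload 4.9 kg.
Tool frame: the origin (TCP) lies midway between the tips of the shut fingers; the grasp point (between the pads) lies 19 mm behind it; z points along the fingers, y is the direction in which the jaws open and shut (so a half turn about z gives the same grasp; the last joint's range is limited). The gripper opens to 85 mm and grips with 20 to 120 N. Pads are 22 mm wide; open, the fingers measure 114 mm over their backs; the gripper's body (76 mm by 85 mm) begins 54 mm behind the grasp point. The pads swing forward as they close: fully open they stand 13 mm farther back than shut.
Start: joints at [-1.291, 0.053, 1.613, -0, 1.476, -0.119], TCP at [0.243, -0.576, 0.231] pointing down, gripper open.
Joint ranges: [-3.01, 3.01], [-1.01, 2.22], [0.06, 2.58], [-1.02, 4.17], [0.09, 2.62], [-3.14, 3.14]. Speed limits (rad/s): [2.57, 2.57, 3.14, 3.14, 3.14, 3.14].

INTERFACE

Orientations are given as a rotation vector (axis times angle).
In Python, from station import ctrl gives the robot as it stands.
- The arm moves only by the tool drive_tool, never from a script. Its argument "moves" is one flat list of numbers, 7 for each row, row after row: the turn, a rotation vector about the world's x, y, z in degrees, then the shift along the world's x, y, z in m, then the closure, from 0 (fully open) to 1 (shut). A call has exactly 5 rows; each row shifts and turns the commanded pose from where the row before left it; what a row does not reach is not made up. A row lasts 1/8 s, in which the tool goes at most 62.5 mm and 10.7 degrees, less where a joint would pass 70% of its speed; a pose out of reach is approached as far as the arm can. A call is refused whole if a number of a shift passes 0.0625 or a number of a turn 10.7, either way. A call with a gripper value outside its range is refused whole. The fingers move at their own pace and stop on an object; "newtons" is the grip in N (left out, the last holds). Time passes only in rows, so rows that do not move let the fingers close, or fill a call up. It gives the time, the measured TCP pose, the force and the opening at its end, in the units of the state.
- ctrl.get_obs(): the state, without advancing time (a new reading comes with each control period).
- ctrl.get_image(name): name is "side" or "top" or "wrist"; returns the picture (384x512x3 uint8, red, green, blue); there is no depth.
- ctrl.get_calibration(name): a dict with "fx", "fy", "cx", "cy" (pixels), "k1" (the pictures are not rectified: a ray, as slopes to the right and down, at radius r is drawn at 1 + k1 r^2 times it, then the intrinsics apply), "rvec" (rotation vector, rad) and "tvec" (3), from world to camera coordinates, as OpenCV has them; the wrist camera has in their place "T_tool_cam" (4x4, takes a point from camera to tool coordinates, whose origin is the TCP and whose axes are the flange's). Camera axes: x right, y down, z forward; pixel columns grow to the right and rows downward; lengths in m; the calibration is good to about 2 mm. A picture is of the moment at which its call begins: read the wrist's pose just before it. get_calibration takes no time and is no camera call.
- ctrl.finish_job(): hands the job in, once; it reports no verdict.
The state is a dict: "t": time; "q": joint angles; "dq": joint speeds; "effort": joint torques, N m; "tool_pos": TCP position; "tool_rot": TCP orientation; "contact_force": force on the tool from outside, world axes, zero at the start; "wrist_torque": the same for the moment, N m; "opening": finger opening in m.
Only numpy, scipy, OpenCV 4.12 (cv2) and the standard library are available. Lean on these libraries where they do the work, as an engineer would, in place of code of your own. Each camera call takes 0.05 s, during which the arm holds its last target.

TASK

Swing the folding crank handle with the yellow grip on the white sample carousel up until it clicks upright, without turning the carousel yet. Then use it to turn the carousel counter-clockwise, seen from above, until the tube with the red cap stands directly under the sampling needle; let go and leave the handle standing upright.

Things in the scene. Friction and masses are not known exactly. Their poses are not given: they have to be found in the camera images.
- hub (a point): On the vertical axis of the sample carousel, level with the top of its white disc (130 mm above the table; 316 mm across), which turns on a fixed white pillar. Twelve capped tubes hang 135 mm from the axis, caps 22 mm wide, tops 19 mm above the disc. A fixed steel fork in the middle (24 mm wide, out to 30 mm from the axis, 34 mm high) holds the folded crank's tip and so locks the carousel.
- hinge (a point): Middle of the crank's level hinge pin, 100 mm from the carousel's axis and 26 mm above the disc; the pin runs across the line from axis to hinge, between two cheeks (28 mm over both, 34 mm high). Rides with the carousel. Folded, the crank lies level from here towards the axis, its tip in the fork; latched, it stands straight up from here.
- grip (a point): Centre of the crank's yellow T-grip: two rollers 20 mm across on a cross pin, 44 mm end to end, parallel to the hinge pin at first. They spin freely on that pin, whose collar swivels freely on the steel rod (10 mm thick); the rod's bare tip is 82 mm from the hinge, this point 50 mm. Folded: 26 mm above the disc, 50 mm from the axis; upright: 76 mm above it, 100 mm from the axis.
- red_cap (a point): Centre of the top of the only red cap among the carousel's twelve (the others are white or blue); 135 mm from the axis, 19 mm above the disc, turning with it. It starts 46 to 100 degrees clockwise (seen from above) of the needle.
- needle (a point): Tip of the fixed steel sampling needle, pointing down over the ring of tubes: 135 mm from the carousel's axis, 35 mm above the disc, 16 mm above the caps. It hangs from a blue arm on a steel post just outside the disc, 233 mm tall in all; where it stands around the disc varies.
- crank (a joint): Fold angle of the crank (rad): 0 folded flat, 1.57 upright against its stop; it swings up and outwards about its hinge. A spring catch resists lightly from about 0.8 rad (under 2 N at the grip), drops in behind at about 1.46 rad and then holds the crank upright. Let go well before that, the crank falls back.
- carousel (a joint): Turn of the carousel (rad) from its locked start at 0; grows counter-clockwise seen from above, stop at 2.6. It turns stiffly (about 1 N at the upright crank) and stays where it is left.

How it is judged:
By the outcome, as a careful person would: the job done as asked, in the order asked, and still so for the second after the job is handed in, with the robot touching nothing.
It also fails if it takes over 40 s, if anything falls off the work surface, if the arm or the gripper's body presses on something with over 40 N, if the wrist force passes 120 N, or if a joint passes its speed limit or range.

## Working session

There is one attempt and no reset: what is moved stays moved. The work goes in short steps, Python scripts to look and compute and a tool call to move; the robot and the scene stay as the last step left them, time stands still between calls to the robot, and variables do not carry over. Pictures are saved under pics/ and viewed, and the job is handed in when it is done.

Besides the shell and the picture viewer there is one more tool, called as name(argument=value, ...) on one line, values as JSON. drive_tool: Moves the arm, as the interface text tells. Its arguments: {"type":"object","properties":{"moves":{"type":"array","items":{"type":"number"}},"newtons":{"type":"number"}},"required":["moves"]}

```bash
mkdir -p pics; ls
python3 - <<'E'
from station import ctrl
import cv2
print(ctrl.get_obs())
for n in ("side","top","wrist"):
    c=ctrl.get_calibration(n);print(n,c)
    cv2.imwrite(f"pics/{n}0.png",ctrl.get_image(n)[:,:,::-1])
E
```

```text
pics
{'t': 0.0, 'q': array([-1.29100961e+00,  5.33209957e-02,  1.61428150e+00, -3.53729634e-05,
        1.47601386e+00, -1.18995054e-01]), 'dq': array([-0.00074494, -0.00124648, -0.00039366,  0.00181971, -0.00092268,
       -0.00084455]), 'effort': array([ 3.26928875e-04, -3.93688273e+01, -3.70173562e+01,  1.18792195e-05,
        7.08751773e-03,  1.35778237e-05]), 'tool_pos': array([ 0.24250599, -0.57535922,  0.23009272]), 'tool_rot': array([-3.07737406e+00, -6.21868769e-01,  3.10220912e-04]), 'contact_force': array([-0.94262254,  0.08147964, -0.36076539]), 'wrist_torque': array([0.10256624, 0.00644951, 0.01892586]), 'opening': 0.0856826392803066}
side {'fx': 383.6182605959831, 'fy': 383.6182605959831, 'cx': 254.5861897366228, 'cy': 183.74773353584885, 'k1': -0.04689655789108648, 'rvec': array([-0.04281322,  2.8974906 , -1.2115701 ]), 'tvec': array([0.60959743, 0.12332112, 0.79488203])}
top {'fx': 416.1484474367852, 'fy': 416.1484474367852, 'cx': 257.3707572426358, 'cy': 191.07373432931428, 'k1': -0.0023802672155758095, 'rvec': array([ 2.12518258, -2.16748586,  0.20702565]), 'tvec': array([0.04406998, 0.65396815, 0.74615929])}
wrist {'fx': 327.89314151818695, 'fy': 327.89314151818695, 'cx': 257.82106260817847, 'cy': 191.75042420173304, 'k1': 0.0049864299978356705, 'T_tool_cam': array([[-8.39854513e-04, -9.65698256e-01, -2.59665503e-01,
         6.62601517e-02],
       [ 9.99999634e-01, -8.53833500e-04, -5.89553980e-05,
         9.51018761e-04],
       [-1.64777981e-04, -2.59665458e-01,  9.65698619e-01,
        -1.44214618e-01],
       [ 0.00000000e+00,  0.00000000e+00,  0.00000000e+00,
         1.00000000e+00]])}
```

View pics/side0.png

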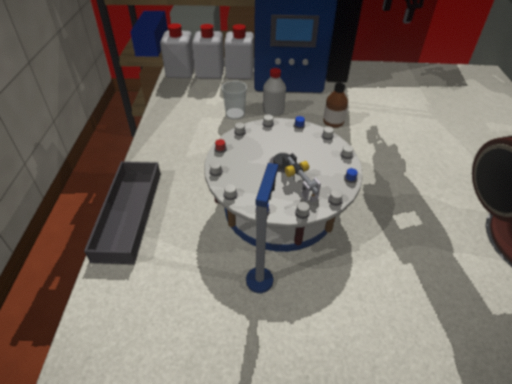

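View pics/top0.png

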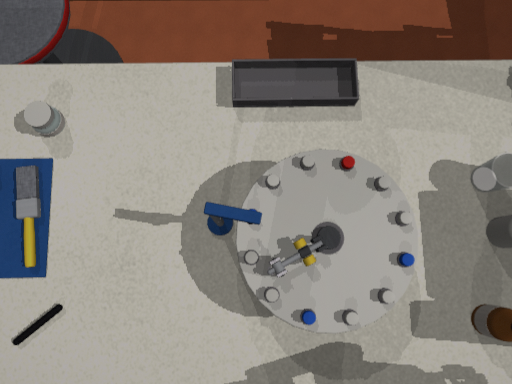

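View pics/wrist0.png

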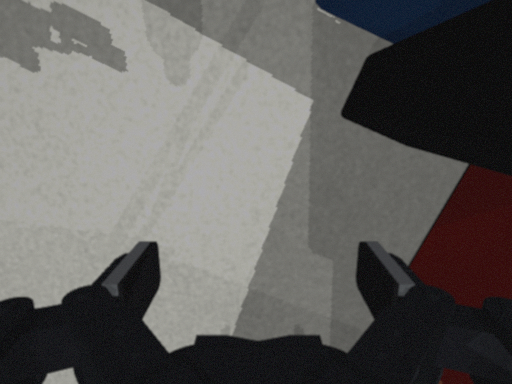

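```bash
cat > h.py <<'E'
import numpy as np,cv2
from station import ctrl
from scipy.optimize import least_squares
from scipy.spatial.transform import Rotation as R
def ext(n,obs=None):
    c=ctrl.get_calibration(n)
    if n!="wrist": return c,R.from_rotvec(c["rvec"]).as_matrix(),np.array(c["tvec"])
    T=np.eye(4);T[:3,:3]=R.from_rotvec(obs["tool_rot"]).as_matrix();T[:3,3]=obs["tool_pos"]
    M=np.linalg.inv(T@c["T_tool_cam"]);return c,M[:3,:3],M[:3,3]
def proj(P,e):
    c,Rm,t=e
    p=np.atleast_2d(P)@Rm.T+t
    s=p[:,:2]/p[:,2:]
    s=s*(1+c["k1"]*(s**2).sum(1,keepdims=True))
    return s*[c["fx"],c["fy"]]+[c["cx"],c["cy"]]
def onz(px,e,z):
    return least_squares(lambda q:(proj([q[0],q[1],z],e)-px).ravel(),[0.6,0.]).x
def tri(pe):
    r=least_squares(lambda P:np.concatenate([(proj(P,e)-px).ravel() for px,e in pe]),[0.6,0,0.15])
    return r.x,np.abs(r.fun).max()
def crop(src,dst,x0,y0,x1,y1,s):
    im=cv2.imread(src)[y0:y1,x0:x1];cv2.imwrite(dst,cv2.resize(im,None,fx=s,fy=s,interpolation=cv2.INTER_CUBIC))
E
python3 - <<'E'
from h import *
crop("pics/top0.png","pics/t0c.png",190,140,430,340,3)
crop("pics/side0.png","pics/s0c.png",190,100,390,250,4)
e=ext("top")
for n,p,z in [("hub",(328,238),.13),("base0",(220,222),0)]: print(n,onz(p,e,z))
E
```

```text
hub [ 0.55836726 -0.08590414]
base0 [0.60161797 0.10672037]
```

View pics/t0c.png

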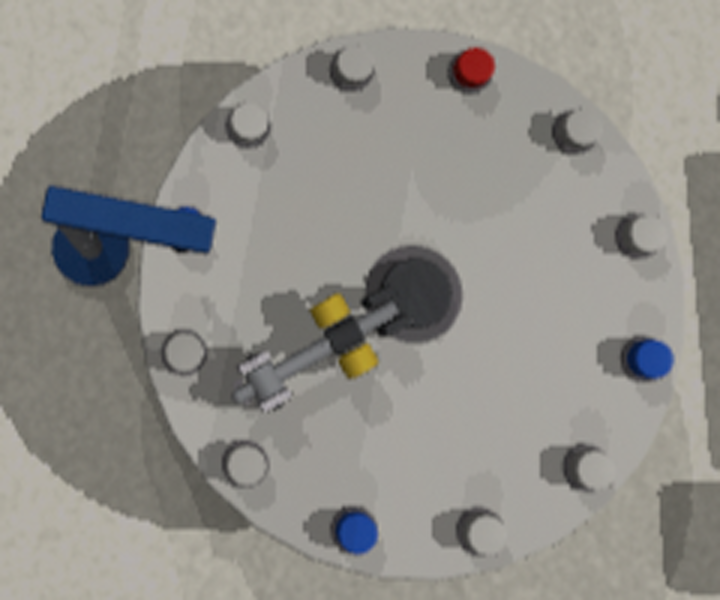

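View pics/s0c.png

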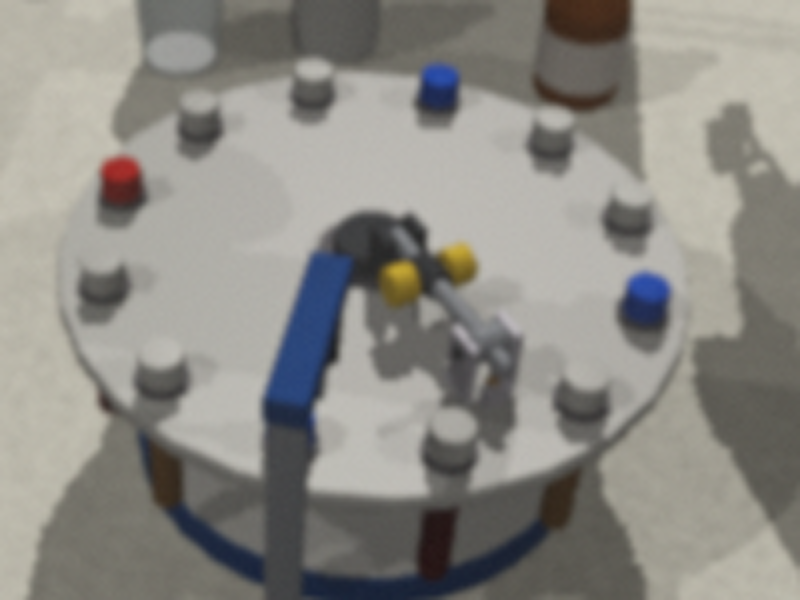

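```bash
cat > fit.py <<'E'
from h import *
et,es=ext("top"),ext("side")
T=np.array([(475,67),(577,131),(643,237),(652,358),(592,469),(486,533),(357,531),(247,465),(185,352),(-1,-1),(250,124),(353,68)],float)
S=np.array([(122,170),(201,105),(314,70),(439,78),(553,122),(631,200),(648,287),(584,383),(452,427),(-1,-1),(162,355),(103,270)],float)
ok=T[:,0]>0
T=T/3+[190,140]-1/3; S=S/4+[190,100]-3/8
def pts(p):
    a=p[3]-np.arange(12)*np.pi/6
    return np.c_[p[0]+p[4]*np.cos(a),p[1]+p[4]*np.sin(a),np.full(12,p[2])]
f=lambda p,w=(1,1):np.concatenate([w[0]*(proj(pts(p),et)-T)[ok].ravel(),w[1]*(proj(pts(p),es)-S)[ok].ravel()])
for w in [(1,1),(1,0),(0,1)]:
    if w!=(1,1): g=lambda q:f([q[0],q[1],.149,q[2],.135],w);r=least_squares(g,[.56,-.09,0]);print(w,r.x,abs(r.fun).max());continue
    r=least_squares(f,[.56,-.09,.149,0,.135]);print(r.x,abs(r.fun).max())
H=r.x
for n,t,s in [("hinge",(267,382),(487,345)),("grip",(345,335),(430,275)),("tip",(395,308),(394,232))]:
    P,q=tri([((t[0]/3+190-.3,t[1]/3+140-.3),et),((s[0]/4+190-.4,s[1]/4+100-.4),es)]);print(n,P,q)
for n,t,z in [("armend",(210,233),.23),("armback",(47,203),.23),("post",(91,252),0)]:print(n,onz((t[0]/3+190,t[1]/3+140),et,z))
print(onz((333/4+190,352/4+100),es,.165))
E
python3 fit.py
```

```text
[ 0.55788061 -0.08421803  0.14503804 -0.29718689  0.13416736] 1.7524335346216446
(1, 0) [ 0.5586509  -0.08351066 -0.29650572] 1.6404149961255996
(0, 1) [ 0.55720597 -0.07978649 -0.29966819] 1.8001795292345832
hinge [0.51048217 0.00200255 0.15201818] 0.8325696020722262
grip [ 0.53459042 -0.04128531  0.15462545] 1.056429123691089
tip [ 0.54948331 -0.06931167  0.15639776] 0.4543410494734985
armend [0.58529205 0.03308895]
armback [0.60167766 0.11316343]
post [0.59755178 0.10607534]
[0.57856446 0.02310827]
```

drive_tool(moves=[0,0,9.6,0.015,0.03,0.05,0.3,0,0,9.6,0.029,0.0535,0.04,0.3,0,0,9.6,0.029,0.0535,0,0.3,0,0,9.6,0.029,0.0535,0,0.3,0,0,9.6,0.029,0.0535,0,0.3])

```text
t: 0.78
tool_pos: [0.3701, -0.3377, 0.3154]
tool_rot: [2.555, 1.827, 0.0]
contact_force: [0.6, -0.3, -0.1]
opening: 0.0598
```

drive_tool(moves=[0,0,9.6,0.029,0.0535,0,0.3,0,0,9.6,0.029,0.0535,0,0.3,0,0,9.6,0.029,0.0535,0,0.3,0,0,9.6,0.035,0.06,0,0.3,0,0,9.6,0.035,0.06,0,0.3])

```text
t: 1.4
tool_pos: [0.5201, -0.0691, 0.3155]
tool_rot: [1.59, 2.709, -0.0]
contact_force: [0.4, 1.0, -0.7]
opening: 0.0598
```

Run:
```python
from h import *
import pickle
o=ctrl.get_obs();print(o)
cv2.imwrite("pics/w1.png",ctrl.get_image("wrist")[:,:,::-1]);pickle.dump(o,open("w1.pkl","wb"))
```

```text
{'t': 1.4, 'q': array([-2.73835086e-01, -2.25303233e-01,  1.73555913e+00, -1.65964880e-04,
        1.63101401e+00, -7.82916594e-01]), 'dq': array([ 0.96104822,  0.42433817, -0.35260928, -0.00337475, -0.07517131,
       -0.37235779]), 'effort': array([ -3.82751271, -31.25094295, -36.37920141,   0.10268924,
         0.25273749,   0.31735185]), 'tool_pos': array([ 0.52010496, -0.06906947,  0.31549974]), 'tool_rot': array([ 1.59033754e+00,  2.70891217e+00, -1.22787612e-04]), 'contact_force': array([ 0.38605553,  0.99348722, -0.66987897]), 'wrist_torque': array([-0.03763181, -0.02669712,  0.02279034]), 'opening': 0.05980674884586946}
```

View pics/w1.png

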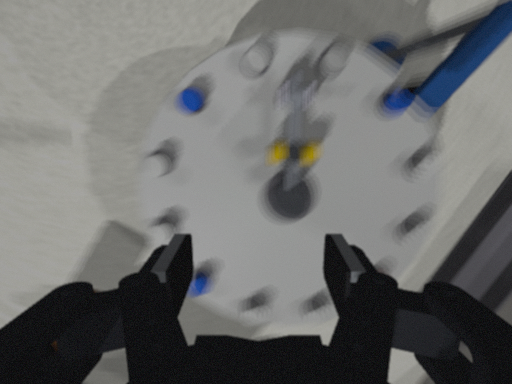

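drive_tool(moves=[0,0,0,0.004,0.012,0,0.3,0,0,0,0,0,0,0.3,0,0,0,0,0,0,0.3,0,0,0,0,0,0,0.3,0,0,0,0,0,0,0.3])

```text
t: 2.08
tool_pos: [0.5234, -0.0599, 0.3157]
tool_rot: [1.6, 2.703, 0.0]
contact_force: [-0.3, 0.1, -0.1]
opening: 0.0597
```

Run:
```python
from h import *
import pickle
o=ctrl.get_obs();print(o['tool_pos'],o['tool_rot'],abs(o['dq']).max())
cv2.imwrite("pics/w2.png",ctrl.get_image("wrist")[:,:,::-1]);pickle.dump(o,open("w2.pkl","wb"))
crop("pics/w2.png","pics/w2c.png",200,20,460,215,3)
```

```text
[ 0.52336711 -0.05985355  0.31571543] [1.60007195e+00 2.70336471e+00 5.74866681e-05] 0.005211151873057783
```

View pics/w2c.png

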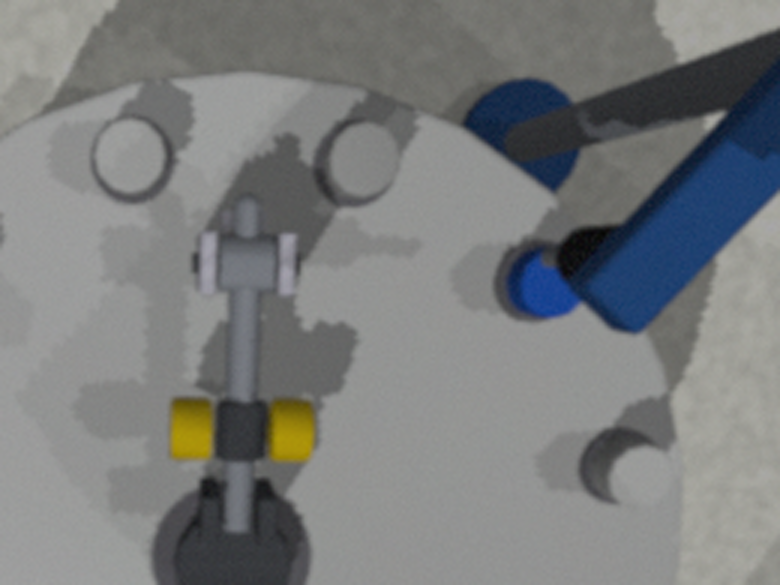

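View pics/w2.png

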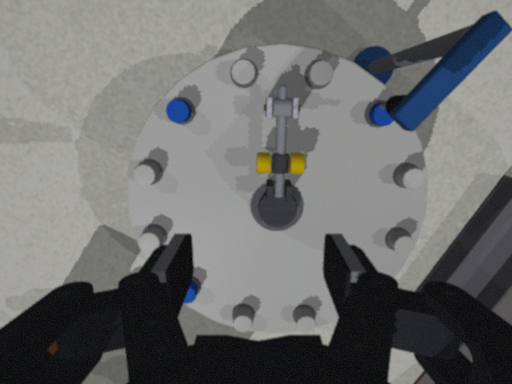

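```bash
cat > m2.py <<'E'
from h import *
import pickle
et,es=ext("top"),ext("side"); ew=ext("wrist",pickle.load(open("w2.pkl","rb")))
t=lambda p:(np.array(p)/3+[190,140]-.33,et); s=lambda p:(np.array(p)/4+[190,100]-.38,es); w=lambda p:(np.array(p)/3+[200,20]-.33,ew)
for n,a,b,c in [("hinge",(267,382),(487,345),(247,262)),("grip",(345,335),(430,275),(242,430)),("capA",(247,465),(584,383),(131,155)),("capB",(185,352),(452,427),(363,160))]:
    print(n,"all",tri([t(a),s(b),w(c)]),"tw",tri([t(a),w(c)]),"sw",tri([s(b),w(c)]),"w@z",onz(*w(c),.156 if n[0]!='c' else .149))
o=pickle.load(open("w2.pkl","rb"));M=R.from_rotvec(o["tool_rot"]).as_matrix();print("y ang",np.degrees(np.arctan2(M[1,1],M[0,1])))
print("rod dir", np.degrees(np.arctan2(*(onz(*w((247,262)),.156)-onz(*w((238,525)),.156))[::-1])))
print("rollers", np.degrees(np.arctan2(*(onz(*w((316,431)),.156)-onz(*w((170,429)),.156))[::-1])))
# hub using wrist caps
im=[(243,72),(320,74),(179,110),(148,172)]
E
python3 m2.py
```

```text
hinge all (array([0.51245799, 0.0043373 , 0.15554301]), np.float64(1.6273069948484817)) tw (array([0.51186401, 0.00409804, 0.17924167]), np.float64(0.19143517774608654)) sw (array([0.51265116, 0.00491983, 0.15552462]), np.float64(1.7109588836185594)) w@z [0.51338954 0.00474239]
grip all (array([ 0.53624065, -0.04009504,  0.1569007 ]), np.float64(1.8181329863602969)) tw (array([ 0.53580772, -0.03910626,  0.16633332]), np.float64(0.49325881471014554)) sw (array([ 0.53626367, -0.03971881,  0.157134  ]), np.float64(1.8095582940886175)) w@z [ 0.53730443 -0.04012238]
capA all (array([0.46724903, 0.01506858, 0.14278116]), np.float64(1.1084411733272646)) tw (array([0.46901295, 0.01440898, 0.16031592]), np.float64(0.2695934110938083)) sw (array([0.46729127, 0.01548756, 0.14278116]), np.float64(1.1032644305823283)) w@z [0.46825905 0.01506669]
capB all (array([0.52915961, 0.04722142, 0.14710662]), np.float64(1.15933961675222)) tw (array([0.52890139, 0.04618056, 0.15441757]), np.float64(0.04449746798485421)) sw (array([0.52924082, 0.04747441, 0.1469797 ]), np.float64(1.2043933606101973)) w@z [0.52957055 0.047038  ]
y ang 28.758978579015185
rod dir 117.79381379272027
rollers 27.90079016484783
```

drive_tool(moves=[0,0,-0.8,0.013,0.02,0,0.3,0,0,0,0,0,-0.06,0.3,0,0,0,0,0,-0.05,0.3,0,0,0,0,0,0,0.3,0,0,0,0,0,0,0.3], newtons=25)

```text
t: 2.75
tool_pos: [0.5376, -0.0394, 0.2079]
tool_rot: [1.616, 2.691, 0.001]
contact_force: [0.3, -0.2, 0.4]
opening: 0.0596
```

Run:
```python
from h import *
import pickle
o=ctrl.get_obs();print(o['tool_pos'],o['tool_rot'],abs(o['dq']).max())
cv2.imwrite("pics/w3.png",ctrl.get_image("wrist")[:,:,::-1]);pickle.dump(o,open("w3.pkl","wb"))
e=ext("wrist",o)
print(proj([[0.536,-0.040,.156],[0.5125,.0045,.156]],e))
```

```text
[ 0.53760254 -0.03943936  0.20794665] [1.61588971e+00 2.69095898e+00 1.48041926e-03] 0.03443914964797088
[[254.23174146 209.40016011]
 [254.20171682 128.09227288]]
```

View pics/w3.png

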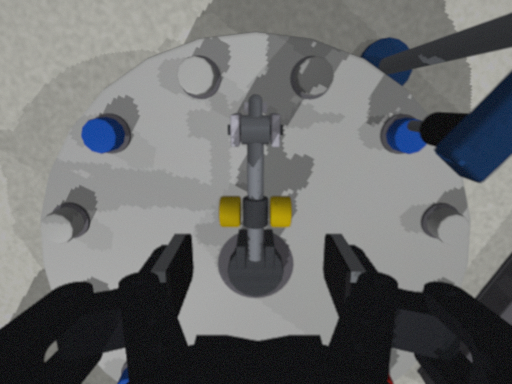

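drive_tool(moves=[0,0,0,-0.001,-0.0018,-0.04,0.3,0,0,0,0,0,-0.031,0.3,0,0,0,0,0,0,0.35,0,0,0,0,0,0,0.42,0,0,0,0,0,0,0.46])

```text
t: 3.42
tool_pos: [0.5373, -0.0412, 0.1375]
tool_rot: [1.615, 2.69, 0.002]
contact_force: [0.2, 0.2, -0.6]
opening: 0.0462
```

Run:
```python
from h import *
o=ctrl.get_obs();print(o)
cv2.imwrite("pics/w4.png",ctrl.get_image("wrist")[:,:,::-1])
cv2.imwrite("pics/s4.png",ctrl.get_image("side")[:,:,::-1])
crop("pics/s4.png","pics/s4c.png",190,60,390,210,4)
```

```text
{'t': 3.425, 'q': array([-2.14642816e-01, -7.92826537e-02,  1.90440589e+00, -3.14508437e-05,
        1.31187121e+00, -7.04275676e-01]), 'dq': array([ 0.00073332,  0.00377688,  0.01034264, -0.00167549, -0.00225349,
       -0.00053405]), 'effort': array([-1.26880806e-02, -3.13431823e+01, -3.48596370e+01, -6.35534343e-04,
       -4.09989181e-03,  7.57469479e-06]), 'tool_pos': array([ 0.53727339, -0.04119215,  0.13749474]), 'tool_rot': array([1.61451512e+00, 2.68989363e+00, 2.26432994e-03]), 'contact_force': array([ 0.22155526,  0.22873743, -0.6092196 ]), 'wrist_torque': array([-0.02365961, -0.04432556,  0.0014564 ]), 'opening': 0.046187890521252474}
```

View pics/w4.png

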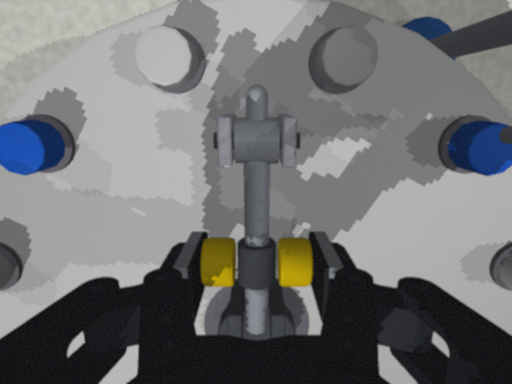

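View pics/s4c.png

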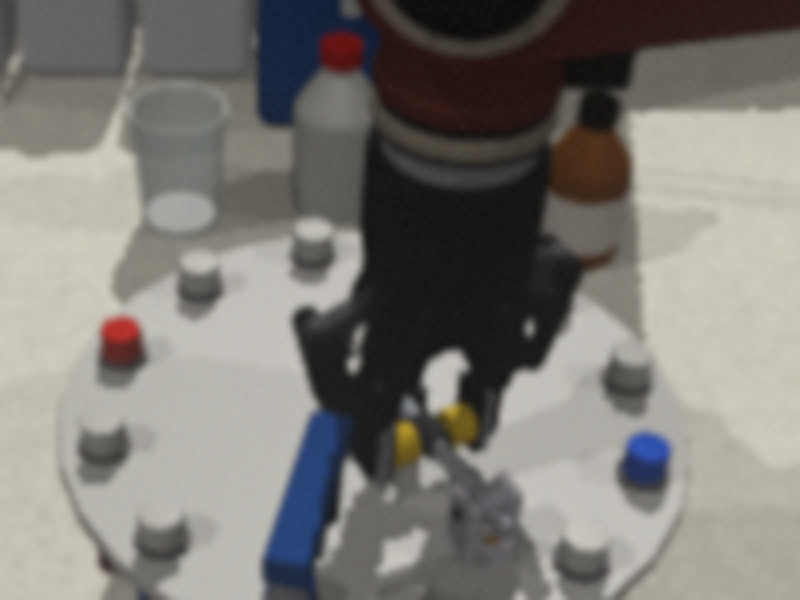

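drive_tool(moves=[0,0,0,0,0,0,0.5,0,0,0,0,0,0,0.55,0,0,0,0,0,0,0.6,0,0,0,0,0,0,0.65,0,0,0,0,0,0,0.65], newtons=30)

```text
t: 4.15
tool_pos: [0.5365, -0.0411, 0.1362]
tool_rot: [1.616, 2.692, 0.001]
contact_force: [-0.9, -0.5, 5.9]
opening: 0.0435
```

drive_tool(moves=[0,0,0,-0.0003,0.0005,0.0078,0.65,0,0,0,-0.0008,0.0016,0.0076,0.65,0,0,0,-0.0014,0.0026,0.0073,0.65,0,0,0,-0.0019,0.0036,0.0067,0.65,0,0,0,-0.0024,0.0045,0.006,0.65])

```text
t: 4.78
tool_pos: [0.5293, -0.0285, 0.1715]
tool_rot: [1.616, 2.691, -0.0]
contact_force: [2.5, -3.2, 2.2]
opening: 0.0432
```

Run:
```python
from h import *
cv2.imwrite("pics/w5.png",ctrl.get_image("wrist")[:,:,::-1])
```

```text
(no output)
```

View pics/w5.png

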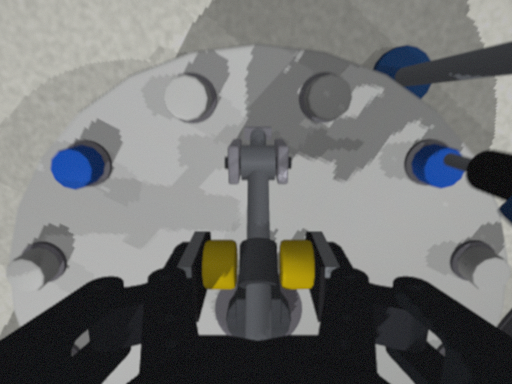

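drive_tool(moves=[0,0,0,-0.0028,0.0053,0.0051,0.65,0,0,0,-0.0031,0.0059,0.0041,0.65,0,0,0,-0.0034,0.0064,0.003,0.65,0,0,0,-0.0036,0.0067,0.0018,0.65,0,0,0,-0.0037,0.0069,0.0006,0.65])

```text
t: 5.45
tool_pos: [0.5124, 0.0035, 0.1863]
tool_rot: [1.616, 2.693, 0.001]
contact_force: [6.4, -10.1, 4.0]
opening: 0.0437
```

drive_tool(moves=[0,0,0,-0.0012,0.0022,0,0.65,0,0,0,0,0,0,0.65,0,0,0,0,0,0,0.65,0,0,0,0,0,0,0.65,0,0,0,0,0,0,0.65])

```text
t: 6.08
tool_pos: [0.5126, 0.0032, 0.1864]
tool_rot: [1.614, 2.687, -0.003]
contact_force: [4.7, -9.5, 5.6]
opening: 0.0433
```

Run:
```python
from h import *
import pickle
o=ctrl.get_obs();pickle.dump(o,open("w6.pkl","wb"));print(o['tool_pos'],o['contact_force'])
cv2.imwrite("pics/w6.png",ctrl.get_image("wrist")[:,:,::-1])
cv2.imwrite("pics/s6.png",ctrl.get_image("side")[:,:,::-1])
crop("pics/s6.png","pics/s6c.png",190,60,390,210,4)
```

```text
[0.51255805 0.00324495 0.18638125] [ 4.69722789 -9.50669377  5.55248005]
```

View pics/w6.png

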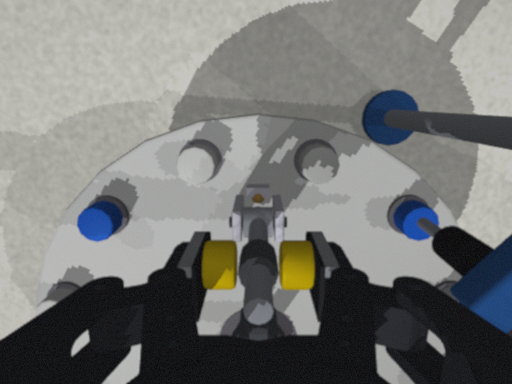

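View pics/s6c.png

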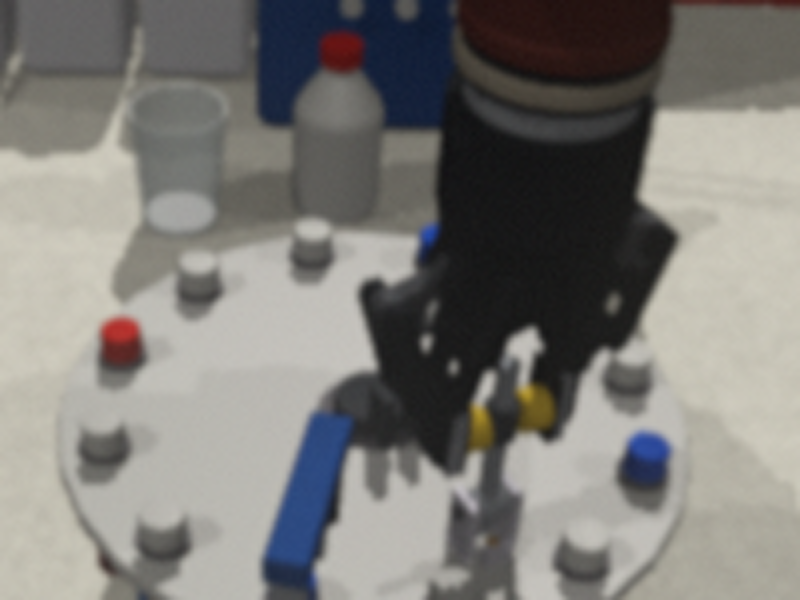

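Run:
```python
from h import *
crop("pics/w5.png","pics/w5c.png",390,110,512,210,6)
crop("pics/w6.png","pics/w6c.png",370,170,500,270,6)
```

```text
(no output)
```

View pics/w5c.png

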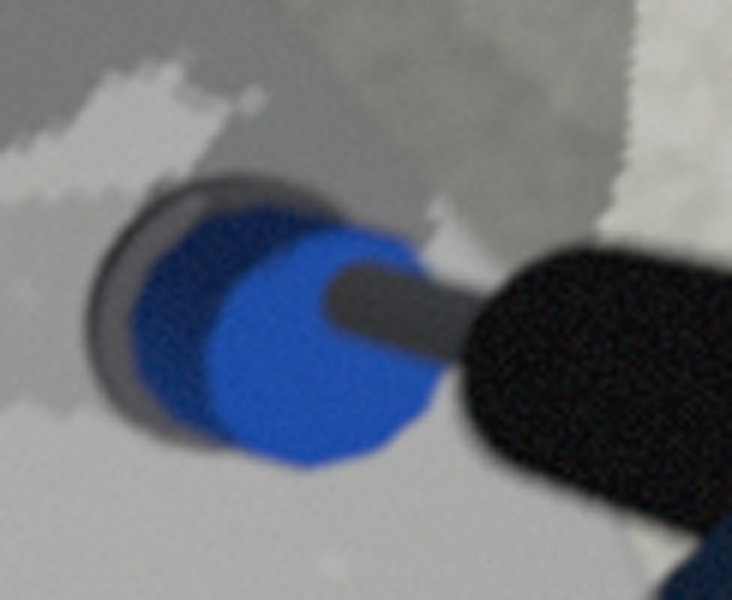

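View pics/w6c.png

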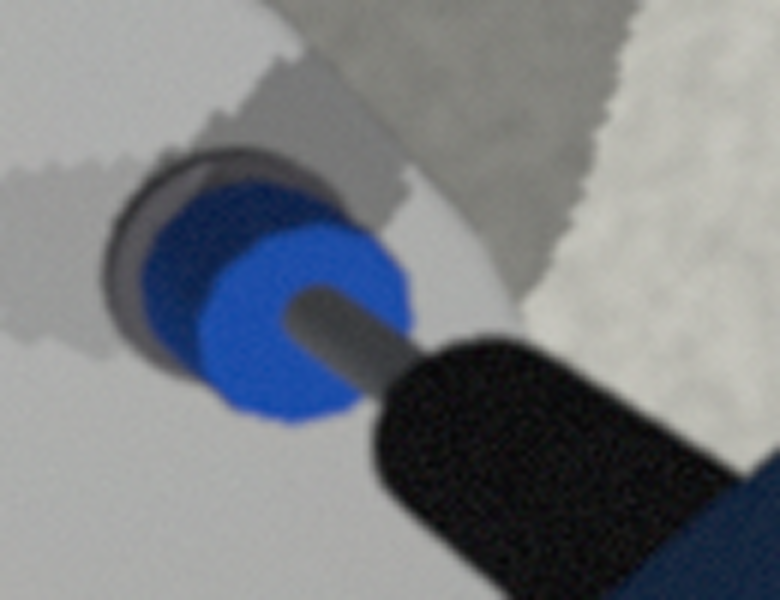

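```bash
cat > m3.py <<'E'
from h import *
import pickle
from fit import H
o=pickle.load(open("w6.pkl","rb"));e6=ext("wrist",o)
o5=dict(tool_pos=[.5293,-.0285,.1715],tool_rot=[1.616,2.691,0]);e5=ext("wrist",o5)
n6=np.array((308,308))/6+[370,170]-.4;b6=np.array((305,322))/6+[370,170]-.4
n5=np.array((340,295))/6+[390,110]-.4;b5=np.array((325,347))/6+[390,110]-.4
print(tri([(n6,e6),(n5,e5)]),tri([(b6,e6),(b5,e5)]))
for hub in ([.5585,-.0835],):
  print("hub",hub)
  for e,n,b in((e6,n6,b6),(e5,n5,b5)):
    N=onz(n,e,.165);B=onz(b,e,.149)
    for P in(N,B):
        d=P-hub;print(P,np.hypot(*d),np.degrees(np.arctan2(d[1],d[0])))
# w6 white caps
for p in[(198,161),(316,162)]:
    P=onz(p,e6,.149);print(P)
print(np.degrees(H[3])+90)
E
python3 m3.py
```

```text
[ 0.55788061 -0.08421803  0.14503804 -0.29718689  0.13416736] 1.7524335346216446
(1, 0) [ 0.5586509  -0.08351066 -0.29650572] 1.6404149961255996
(0, 1) [ 0.55720597 -0.07978649 -0.29966819] 1.8001795292345832
hinge [0.51048217 0.00200255 0.15201818] 0.8325696020722262
grip [ 0.53459042 -0.04128531  0.15462545] 1.056429123691089
tip [ 0.54948331 -0.06931167  0.15639776] 0.4543410494734985
armend [0.58529205 0.03308895]
armback [0.60167766 0.11316343]
post [0.59755178 0.10607534]
[0.57856446 0.02310827]
(array([0.58759286, 0.04778119, 0.16601046]), np.float64(0.3812353438663081)) (array([0.59732623, 0.04532206, 0.15206253]), np.float64(0.15951442523731885))
hub [0.5585, -0.0835]
[0.58847738 0.04772002] 0.13460065421530487 77.13154075997501
[0.59942217 0.04505582] 0.134911905896595 72.34257209881493
[0.58802093 0.04788706] 0.13466270818269646 77.336701977935
[0.59909129 0.04561648] 0.13534665842846846 72.54803745917222
[0.46784411 0.01733567]
[0.52638183 0.04772352]Traceback (most recent call last):
  File "m3.py", line 18, in <module>
    print(np.degrees(H[3])+90)
                     ~^^^
IndexError: index 3 is out of bounds for axis 0 with size 3
```

Run:
```python
import numpy as np
v=np.array([-.0459,.0867]);a0=np.arctan2(v[1],v[0]);r=.0985
for n,da in((20,92/20),):
  a=a0+np.radians(np.arange(n+1)*da);d=np.diff(np.c_[np.cos(a),np.sin(a)]*r,axis=0)
  print(np.round(d,4))
```

```text
[[-0.0068 -0.004 ]
 [-0.0065 -0.0045]
 [-0.0061 -0.005 ]
 [-0.0057 -0.0055]
 [-0.0052 -0.0059]
 [-0.0047 -0.0063]
 [-0.0042 -0.0067]
 [-0.0037 -0.007 ]
 [-0.0031 -0.0073]
 [-0.0025 -0.0075]
 [-0.0019 -0.0077]
 [-0.0013 -0.0078]
 [-0.0006 -0.0079]
 [-0.     -0.0079]
 [ 0.0006 -0.0079]
 [ 0.0013 -0.0078]
 [ 0.0019 -0.0077]
 [ 0.0025 -0.0075]
 [ 0.0031 -0.0073]
 [ 0.0037 -0.007 ]]
```

drive_tool(moves=[0,0,0,-0.0063,-0.0049,0,0.65,0,0,0,-0.0065,-0.0045,0,0.65,0,0,0,-0.0061,-0.005,0,0.65,0,0,0,-0.0057,-0.0055,0,0.65,0,0,0,-0.0052,-0.0059,0,0.65])

```text
t: 6.8
tool_pos: [0.4828, -0.0211, 0.1864]
tool_rot: [1.614, 2.689, 0.003]
contact_force: [6.2, -3.6, 4.0]
opening: 0.0437
```

Run:
```python
from h import *
o=ctrl.get_obs();print(o['tool_pos'],o['contact_force'],o['wrist_torque'])
cv2.imwrite("pics/w7.png",ctrl.get_image("wrist")[:,:,::-1])
```

```text
[ 0.48283399 -0.02105888  0.18638249] [ 6.17476126 -3.60875796  4.0271594 ] [-0.64248299 -1.01457817 -0.06573733]
```

View pics/w7.png

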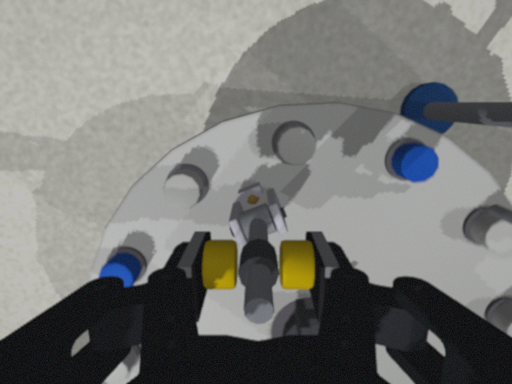

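Turning well, with the crank upright. I'll continue.

drive_tool(moves=[0,0,0,-0.0047,-0.0063,0,0.65,0,0,0,-0.0042,-0.0067,0,0.65,0,0,0,-0.0037,-0.007,0,0.65,0,0,0,-0.0031,-0.0073,0,0.65,0,0,0,-0.0025,-0.0075,0,0.65])

```text
t: 7.48
tool_pos: [0.4644, -0.0549, 0.1864]
tool_rot: [1.615, 2.691, 0.005]
contact_force: [5.5, -0.9, 5.9]
opening: 0.0437
```

drive_tool(moves=[0,0,0,-0.0019,-0.0077,0,0.65,0,0,0,-0.0013,-0.0078,0,0.65,0,0,0,-0.0006,-0.0079,0,0.65,0,0,0,0,-0.0079,0,0.65,0,0,0,0.0006,-0.0079,0,0.65])

```text
t: 8.1
tool_pos: [0.4602, -0.0936, 0.1863]
tool_rot: [-1.616, -2.694, -0.004]
contact_force: [-0.3, 2.1, 8.7]
opening: 0.0436
```

drive_tool(moves=[0,0,0,0.0013,-0.0078,0,0.65,0,0,0,0.0019,-0.0077,0,0.65,0,0,0,0.0025,-0.0075,0,0.65,0,0,0,0.0031,-0.0073,0,0.65,0,0,0,0.0037,-0.007,0,0.65])

```text
t: 8.72
tool_pos: [0.4718, -0.1315, 0.1863]
tool_rot: [-1.615, -2.692, 0.001]
contact_force: [-4.3, 0.0, 11.1]
opening: 0.0435
```

drive_tool(moves=[0,0,0,0,0,0,0.65,0,0,0,0,0,0,0.65,0,0,0,0,0,0,0.65,0,0,0,0,0,0,0.65,0,0,0,0,0,0,0.65])

```text
t: 9.35
tool_pos: [0.472, -0.1319, 0.1863]
tool_rot: [-1.617, -2.693, 0.002]
contact_force: [-2.2, -2.7, 9.6]
opening: 0.0435
```

Run:
```python
from h import *
import pickle
o=ctrl.get_obs();print(o['tool_pos'],o['contact_force'],o['q'])
pickle.dump(o,open("w8.pkl","wb"))
v=o['tool_pos'][:2]-[.5585,-.0835];print(np.hypot(*v),np.degrees(np.arctan2(v[1],v[0]))%360)
for n in("wrist","top","side"):cv2.imwrite(f"pics/{n}8.png",ctrl.get_image(n)[:,:,::-1])
crop("pics/top8.png","pics/t8c.png",190,140,430,340,3)
crop("pics/side8.png","pics/s8c.png",190,100,390,250,4)
```

```text
[ 0.471956   -0.13188033  0.18626076] [-2.16218328 -2.74266788  9.60619665] [-4.23853429e-01 -2.46862608e-01  1.96756540e+00 -1.10791423e-03
  1.42138744e+00 -9.13306455e-01]
0.09914898274996078 209.20631816429915
```

View pics/t8c.png

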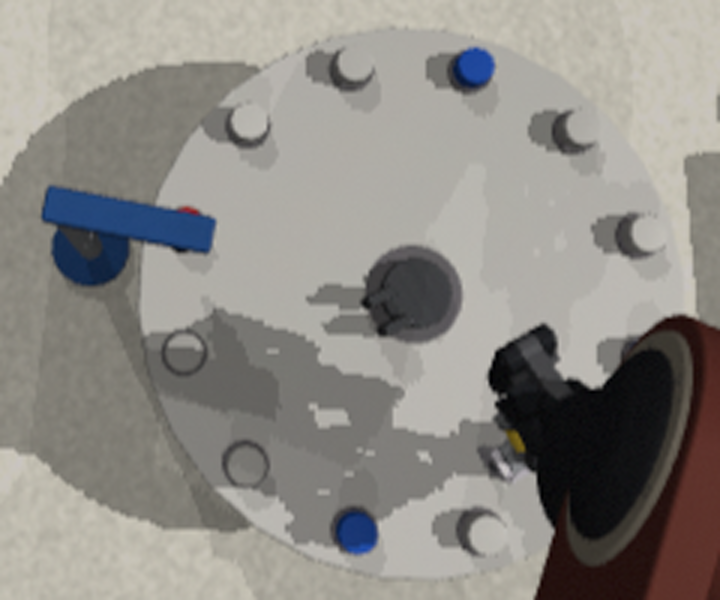

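View pics/s8c.png

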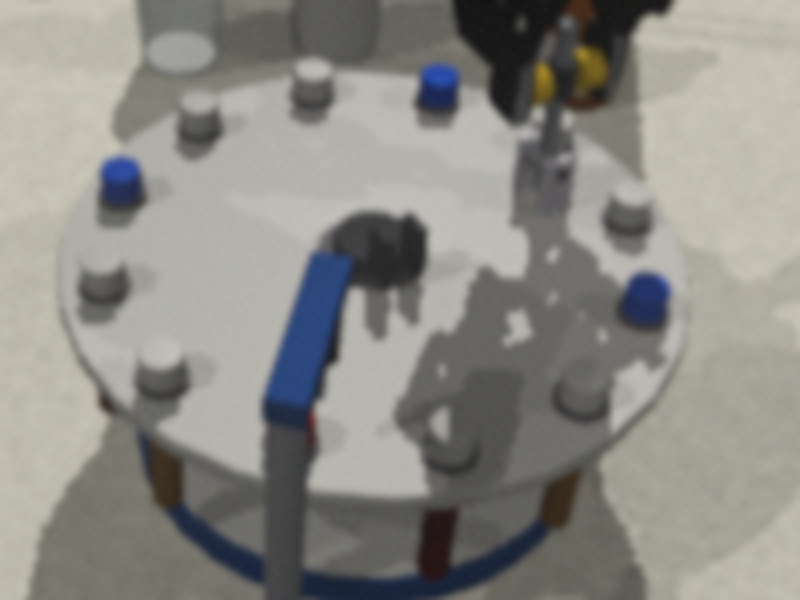

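View pics/wrist8.png

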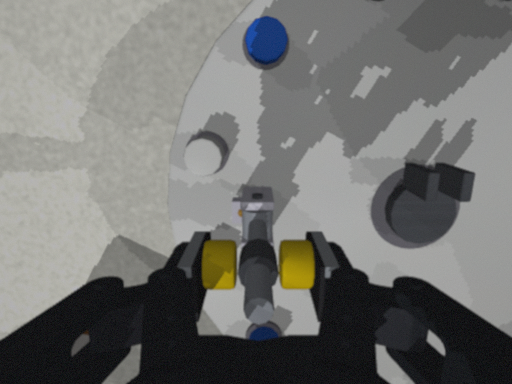

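```bash
cat > rot.py <<'E'
import sys
from h import *
def caps(top,e,hub,a0,idx,half=9):
    """phase-free: sub-pixel centroid of cap edge via template matching against initial image"""
a=cv2.cvtColor(cv2.imread("pics/top0.png"),cv2.COLOR_BGR2GRAY).astype(np.float32)
b=cv2.cvtColor(cv2.imread(sys.argv[1]),cv2.COLOR_BGR2GRAY).astype(np.float32)
e=ext("top");hub=np.array([.5585,-.0835])
for x,y in[(577,131),(643,237),(486,533),(353,68),(250,124),(357,531),(475,67)]:
    p=np.array([x/3+190-.33,y/3+140-.33])
    best=None
    w=8
    pa=cv2.getRectSubPix(a,(2*w+1,2*w+1),tuple(map(float,p)))
    pb=cv2.getRectSubPix(b,(2*w+13,2*w+13),tuple(map(float,p)))
    M=cv2.matchTemplate(pb,pa,cv2.TM_CCOEFF_NORMED);_,v,_,(mx,my)=cv2.minMaxLoc(M)
    def sub(l,c,r):return .5*(l-r)/(l-2*c+r)
    try: d=np.array([mx-6+sub(*M[my,mx-1:mx+2]),my-6+sub(*M[my-1:my+2,mx])])
    except Exception: continue
    A=onz(p,e,.149)-hub;B=onz(p+d,e,.149)-hub
    print(x,y,d.round(2),round(v,3),np.degrees(np.arctan2(A[0]*B[1]-A[1]*B[0],A@B)).round(2))
E
python3 rot.py pics/top8.png
```

```text
577 131 [-0.01 -0.08] 0.988 0.04
643 237 [ 0.04 -0.04] 0.998 0.02
486 533 [0.07 0.04] 0.997 0.04
353 68 [-0.07 -0.01] 0.998 0.05
250 124 [-0.1  0.1] 0.989 0.1
357 531 [ 0.46 -0.32] 0.926 0.26
475 67 [ 0.01 -0.06] 0.997 0.0
```

drive_tool(moves=[0,0,0,0.0021,-0.0035,0,0.65,0,0,0,0.0022,-0.0035,0,0.65,0,0,0,0,0,0,0.65,0,0,0,0,0,0,0.65,0,0,0,0,0,0,0.65])

```text
t: 10.12
tool_pos: [0.4762, -0.139, 0.1863]
tool_rot: [-1.617, -2.693, 0.002]
contact_force: [-4.0, -3.3, 8.9]
opening: 0.0434
```

```bash
python3 - <<'E'
from h import *
o=ctrl.get_obs();print(o['tool_pos'],o['contact_force'])
v=o['tool_pos'][:2]-[.5585,-.0835];print(np.hypot(*v),np.degrees(np.arctan2(v[1],v[0]))%360)
cv2.imwrite("pics/top9.png",ctrl.get_image("top")[:,:,::-1])
E
python3 rot.py pics/top9.png
```

```text
[ 0.47622856 -0.13903186  0.18626947] [-3.95958433 -3.29600646  8.86795279]
0.09925913879449477 214.01869961514467
577 131 [-5.01 -4.6 ] 0.977 4.99
250 124 [-4.66  4.76] 0.949 4.95
```

drive_tool(moves=[0,0,0,0,0,0,0.4,0,0,0,0,0,0,0.3,0,0,0,0,0,0,0.3,0,0,0,0,0,0.03,0.3,0,0,0,0,0,0.05,0.3])

```text
t: 10.8
tool_pos: [0.4751, -0.1379, 0.2625]
tool_rot: [-1.613, -2.688, 0.0]
contact_force: [1.2, 0.3, 0.5]
opening: 0.0598
```

```bash
python3 - <<'E'
from h import *
o=ctrl.get_obs();print(o['tool_pos'],o['contact_force'])
for n in("wrist","top","side"):cv2.imwrite(f"pics/{n}10.png",ctrl.get_image(n)[:,:,::-1])
crop("pics/side10.png","pics/s10c.png",190,60,390,210,4)
E
python3 rot.py pics/top10.png
```

```text
[ 0.47507233 -0.1378599   0.26250491] [1.23141196 0.29867813 0.52677036]
577 131 [-5.01 -4.61] 0.974 5.0
250 124 [-4.69  4.85] 0.954 5.02
```

View pics/s10c.png

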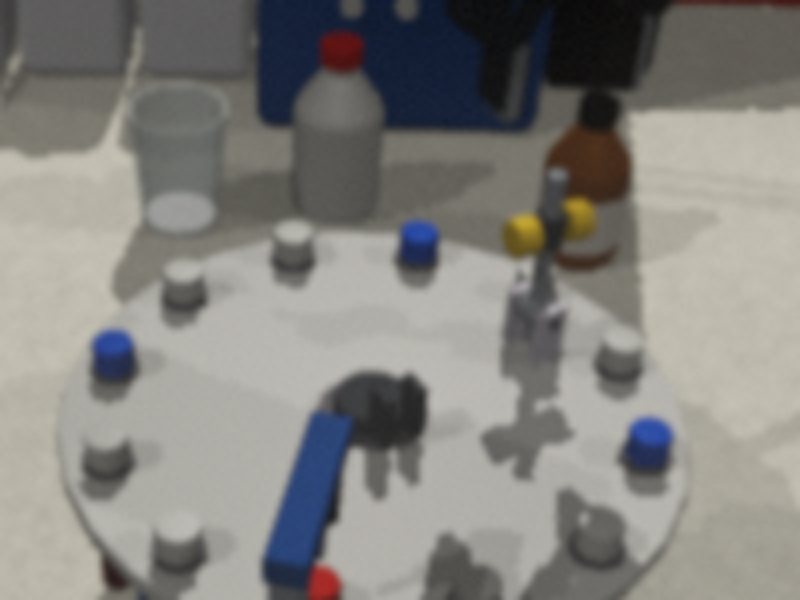

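View pics/wrist10.png

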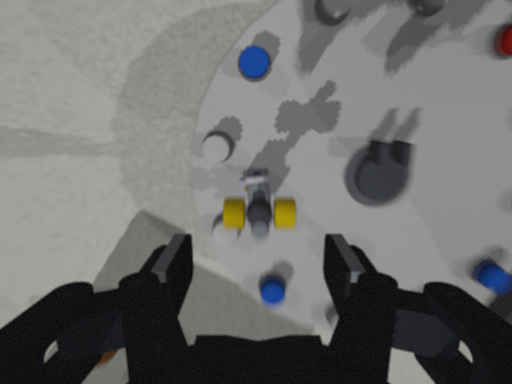

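drive_tool(moves=[0,0,0,0.012,0.046,0.005,0.3,0,0,0,0.013,0.047,0,0.3,0,0,0,0.013,0.047,-0.03,0.3,0,0,0,0,0,-0.03,0.3,0,0,0,0,0,0,0.3])

```text
t: 11.58
tool_pos: [0.5119, 0.0022, 0.205]
tool_rot: [-1.611, -2.688, 0.005]
contact_force: [0.0, 0.4, -0.7]
opening: 0.0598
```

drive_tool(moves=[0,0,0,0,0,0,0.3,0,0,0,0,0,0,0.3,0,0,0,0,0,0,0.3,0,0,0,0,0,0,0.3,0,0,0,0,0,0,0.3])

```text
t: 12.2
tool_pos: [0.5146, 0.0011, 0.2099]
tool_rot: [1.617, 2.693, 0.0]
contact_force: [0.1, -0.1, -0.4]
opening: 0.0596
```

Run:
```python
from h import *
import pickle
o=ctrl.get_obs();print(o['tool_pos'],o['contact_force']);pickle.dump(o,open("w11.pkl","wb"))
for n in("wrist",):cv2.imwrite(f"pics/{n}11.png",ctrl.get_image(n)[:,:,::-1])
```

```text
[0.51464534 0.00113026 0.20988032] [ 0.11500072 -0.10124901 -0.38216542]
```

View pics/wrist11.png

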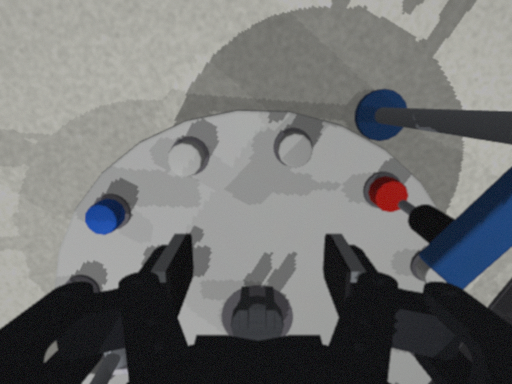

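Run:
```python
from h import *
crop("pics/wrist11.png","pics/w11c.png",350,150,450,230,8)
```

```text
(no output)
```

View pics/w11c.png

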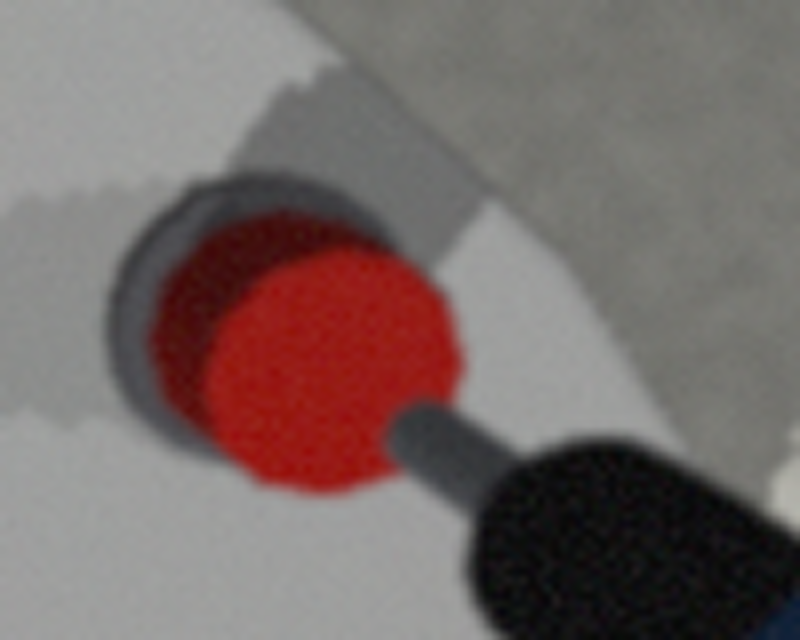

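Run:
```python
from h import *
import pickle
hub=np.array([.5585,-.0835])
e=ext("wrist",pickle.load(open("w11.pkl","rb")))
n=np.array((408,428))/8+[350,150]-.44;b=np.array((334,370))/8+[350,150]-.44
for z,p in((.165,n),(.149,b)):
    P=onz(p,e,z);d=P-hub;print(P,np.hypot(*d),np.degrees(np.arctan2(d[1],d[0])))
for z in(.164,.166):print(z,onz(n,e,z)-onz(b,e,.149))
B=onz(b,e,.149); q=(proj([*B,.165],e)-[350,150]+.44)*8;print(q)
```

```text
[0.58791475 0.04761101] 0.1343701061431192 77.35507261457396
[0.58856823 0.04795726] 0.13485218038520927 77.11636170393086
0.164 [-0.00010572 -0.00040412]
0.166 [-0.00120123 -0.00028838]
[[417.82554702 428.00922253]]
```

drive_tool(moves=[0,0,0,0,0,0.04,0.3,0,0,0,0,0,0.04,0.3,0,0,0,0,0,0.02,0.3,0,0,0,0,0,0,0.3,0,0,0,0,0,0,0.3])

```text
t: 12.88
tool_pos: [0.5139, 0.0013, 0.3075]
tool_rot: [-1.615, -2.691, 0.002]
contact_force: [-0.7, 0.4, 0.1]
opening: 0.0599
```

```bash
python3 - <<'E'
from h import *
print(ctrl.get_obs()['tool_pos'])
for n in("top","side"):cv2.imwrite(f"pics/{n}12.png",ctrl.get_image(n)[:,:,::-1])
E
python3 rot.py pics/top12.png
```

```text
[0.51388914 0.00133814 0.30752733]
577 131 [-5.01 -4.61] 0.978 5.0
486 533 [ 0.4 -0.3] -0.112 0.33
250 124 [-4.76  5.13] 0.739 5.21
357 531 [ 3.03 -0.83] -0.017 1.94
```

View pics/side12.png

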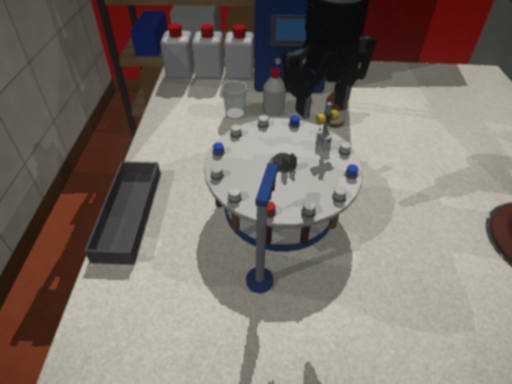

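The side picture shows the handle upright at about (325,125), the red cap under the blue arm at (269,208), and the gripper clear of everything.

```bash
python3 -c "
from station import ctrl
print(ctrl.finish_job())"
```

```text
the job is handed in; nothing more can be done
None
```

The red-capped tube now stands under the sampling needle, and the crank handle is latched upright. I handed the job in after about 13 s of robot time.

**What I did:** I gripped the yellow T-grip by its roller ends and swung the crank up until it pressed on its stop, with about 10 N reaction. The red cap stayed where it was in the side picture during the swing. I then turned the carousel counter-clockwise about 95°, let go, and raised the tool clear.

**Last checks:**
- **Alignment:** the last wrist picture puts the red cap within about 0.7 mm (0.25°) of the needle tip, which is about as fine as I can measure.
- **After letting go:** the handle stayed upright, and the carousel angle was unchanged, judged by the caps that could be matched reliably.
- **Contact:** the tool was raised clear of everything, and contact forces read near zero.

**Checks that disagreed:**
- **Camera heights:** estimates for the same points differed between camera pairs by up to about 20 mm, so I used the given heights for positions.
- **Final cap matching:** the arm or its shadow upset the match for several caps in the last top view, and I ignored those.

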